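# Clamp a candle block in the crank vise

### The arm

A 7-joint arm with a two-finger parallel gripper is mounted at the origin on the work surface. World frame = base frame: x ahead of the robot, y to its left, z up, the work surface at z = 0. Lengths are in mm, angles in rad, forces in N, time in s.
With the tool pointing down it reaches from about 400 to 875 mm from the base axis. Payload 4.4 kg.
Tool frame: the origin (TCP) lies between the finger pads; the fingertips stand ctrl.tcp_to_tips ahead of it and the grasp point (between the pads) lies 8 mm behind it (ctrl.tcp_to_tips is the distance from the TCP to the fingertips, in mm); z points along the fingers, y is the direction in which the jaws open and shut (so a half turn about z gives the same grasp; the last joint's range is limited). The gripper opens to 85 mm and grips with 20 to 120 N. Pads are 22 mm wide; open, the fingers measure 114 mm over their backs; the gripper's body (76 mm by 85 mm) begins 54 mm behind the grasp point. The pads swing forward as they close: fully open they stand 13 mm farther back than shut.
Start: joints at [-1.208, 0.628, 0.038, 1.517, -0.027, 0.996, -0.02], TCP at [270.236, 591.177, 242.313] pointing down, gripper open.
Joint ranges: [-3.06, 3.06], [-0.37, 2.12], [-1.25, 1.32], [0.18, 2.47], [-1.1, 4.24], [0.23, 1.98], [-2.94, 2.94]. Speed limits (rad/s): [2.57, 2.57, 3.14, 3.14, 3.14, 3.14, 3.14].

### API

Orientations are given as [roll, pitch, yaw] about the fixed x, y, z axes, in that order (R = Rz(yaw) Ry(pitch) Rx(roll)).
In Python, from cell import ctrl gives the robot as it stands.
- The arm moves only by the tool send_rows, never from a script. Its argument "rows" is a list of rows, each an object of numbers: "x", "y", "z": the shift along the world's x, y, z in cm; "roll": the turn about the world's z in degrees; "claw": the closure, from 0 (fully open) to 1 (shut). A call has 1 to 5 rows; each row is the pose to reach, as a shift and turn from the pose commanded when the call began; what a row does not reach only later rows make up. A row lasts 1/12 s, in which the tool goes at most 41.7 mm and 7.16 degrees, less where a joint would pass 70% of its speed; a pose out of reach is approached as far as the arm can. A call with a gripper value outside its range is refused whole. The fingers move at their own pace and stop on an object; the grip force is fixed at half the most. Time passes only in rows, so rows that repeat a pose let the fingers close. It gives the time, the measured TCP pose, the force and the opening at its end, in the units of the state.
- ctrl.read_state(): the state, without advancing time (a new reading comes with each control period).
- ctrl.get_image(name): name is "scene" or "top" or "wrist"; returns (picture, depth): 480x640x3 uint8, blue, green, red; 480x640 float32, mm along the optical axis (not along the pixel's ray), 0 where there is no reading.
- ctrl.get_calibration(name): a dict with "intrinsics" (3x3 intrinsics, pixels), "T" (4x4, takes a point from camera to world coordinates). Camera axes: x right, y down, z forward; pixel columns grow to the right and rows downward; lengths in mm; the calibration is good to about 2 mm. The wrist camera is an equidistant fisheye: a pixel r from the principal point sees the ray r / f radians off the axis. A picture is of the moment at which its call begins: read the wrist's pose just before it. get_calibration takes no time and is no camera call; for the wrist camera it gives the pose at the moment of the call.
- ctrl.finish_job(): hands the job in, once; it reports no verdict.
Trained networks look in the newest picture that a camera, given by its name, has taken for a name from the list of things; names that differ only in an ending like _2 or _b are one class to them, and where a whole thing is asked for, a point or a joint stands for the part that bears it (a point fixed in the world has none). Each returns a list of dicts, best first, with "confidence" (0 to 1); they miss things now and then, are a little off and sometimes report something else, mostly with a low value. They report only what shows in the picture. A call takes as long as a camera call. They do not tell look-alikes from the thing itself.
- ctrl.recognise(camera, query): "uv" ([column, row] in pixels, amid what is visible of it).
- ctrl.regions_of(camera, query): "region" (480x640 bool, what is visible of it) and "uv" ([column, row] in pixels, amid what is visible of it).
- ctrl.place_of(camera, query): "uv" ([column, row] in pixels: a listed point, or the origin of a listed thing).
The state is a dict: "clock": time; "qpos": joint angles; "qd": joint speeds; "tau": joint torques, N m; "eef_pos": TCP position; "tool_rot": TCP orientation; "force": force on the tool from outside, world axes, zero at the start; "torque": the same for the moment, N m; "width": finger opening in mm.
Only numpy, scipy, OpenCV 4.12 (cv2) and the standard library are available. Lean on these libraries where they do the work, as an engineer would, in place of code of your own. Each camera call takes 0.05 s, during which the arm holds its last target. There are 200 camera calls.

### The job

Stand the squared wooden candle block upright on the bed of the vise, midway along the jaws, with its broad faces towards the jaws, and let go of it. Then hold the vise crank by its loose grip and wind it clockwise until the block is clamped snugly: firm enough that it cannot shift, but not so tight that the jaws dent the wood. Let go, and leave the things standing around the vise where they are.

Things in the scene. Friction and masses are not known exactly. Their poses are not given: they have to be found in the camera images.
- vise: Grey vise on a laminated wooden pedestal (198 x 150 x 75 mm). Origin on the table under the vise; x axis along the screw, from the crank to the fixed jaw, y along the jaws, z up. Jaws 100 mm wide in y, tops up to 170 mm above the table, both faced with springy cork. The fixed jaw's cork face lies at x = +34 to +40 mm (worn or new: not known exactly), the moving jaw is on the crank's side.
- bed (a point): Point on top of the vise's bed (two flat steel slideways on which the block is to stand), 123 mm above the table, straight above the vise's origin, midway along the jaws' length. Axes as the vise's. The gap between the cork faces spans at least x = -22 to +34 mm of it at the start, and is 10 to 27 mm wider than the block's 46 mm.
- block_center (a point): Centre (half-way up, 42 mm above its underside) of the squared wooden candle block: 46 mm in its x, 58 mm in its y, 84 mm tall, about 0.17 kg, with a round brass-ringed candle hole in the middle of its top. Its broad faces (58 x 84 mm) look along its x axis; these are the faces to be clamped, either way round.
- sleeve: Loose cylindrical grip of the crank, black, 25 mm in diameter and 88 mm long, origin at its middle; it lies level, along the vise's x axis, and spins freely on its pin (its own roll means nothing). It sticks out from the crank arm away from the vise and circles at 65 mm radius about the crank axis.
- crank_axis (a point): Centre of the circle (65 mm radius) on which the middle of the grip runs: a point on the crank's axis, which lies along the vise's x, 107 mm above the table; 160.5 mm from the vise's origin on its -x side. Pull and clamping: each newton of pull at the grip, along its circle, beyond the free-running pull is about 20 N of clamping on the block. 40 N is the least that holds it; 180 N dents it.
- crank (a joint): Crank angle, rad: 0 grip straight above the axis (jaws widest); grows when wound clockwise seen from the crank's side (from the top the grip goes to the vise's -y side), closing the jaws 20 mm a turn. Starts at 0 to 3.4; 0.5 to 1.5 turns needed. Free running takes 6 N at the grip; it stays where left. With the block pinched it rises 1.4 N per 0.1 rad: 3 to 6 N above free is snug, 8.5 dents.
- candlestick: Turned wooden candlestick, 62 mm wide at the foot, 86 mm tall, standing; origin under its foot. Leave alone.
- ribbon: Ribbon spool lying flat, 60 mm in diameter, 29 mm tall; origin under its middle. Leave alone.
- jar: Corked amber glass jar, 56 mm in diameter, about 75 mm tall; origin under its middle. Leave alone.
- gluegun: Black glue gun lying on its side, barrel 120 mm long, 28 mm thick; origin under the middle of its barrel. Leave alone.
- pinecone: Standing pine cone, about 65 mm across and 75 mm tall; origin under its middle. Leave alone.
Mind the look-alikes: they are no part of the job. What is shaped like the part that bears block_center but blue or pink is not meant.

How it is judged:
By the outcome, as a careful person would: the job done as asked, in the order asked, and still so for the second after the job is handed in, with the robot touching nothing.
It also fails if it takes over 69 s, if anything falls off the work surface, if the arm or the gripper's body presses on something with over 40 N, if the wrist force passes 120 N, or if a joint passes its speed limit or range.

## Working session

There is one attempt and no reset: what is moved stays moved. The work goes in short steps, Python scripts to look and compute and a tool call to move; the robot and the scene stay as the last step left them, time stands still between calls to the robot, and variables do not carry over. Pictures are saved under pics/ and viewed, on a budget of 10 in all, crops included, one or two more only if the job needs it, and the job is handed in when it is done.

Besides the shell and the picture viewer there is one more tool, called after ">>>" by a JSON object that holds its "name" and its "arguments", one argument or row to a line. send_rows: Moves the arm, as the interface text tells. Its arguments: {"type":"object","properties":{"rows":{"type":"array"}},"required":["rows"]}

```bash
ls; mkdir -p pics; cat > h.py <<'E'
import numpy as np, cv2
from cell import ctrl
def w(cam,uv,depth,r=2):
    c=ctrl.get_calibration(cam);K=np.array(c["intrinsics"]);T=np.array(c["T"])
    u,v=int(uv[0]),int(uv[1]);d=depth[max(v-r,0):v+r+1,max(u-r,0):u+r+1];d=d[d>0]
    if len(d)==0:return None
    z=np.median(d);p=np.array([(uv[0]-K[0,2])/K[0,0]*z,(uv[1]-K[1,2])/K[1,1]*z,z,1])
    return (T@p)[:3]
def cloud(cam,depth,mask=None):
    c=ctrl.get_calibration(cam);K=np.array(c["intrinsics"]);T=np.array(c["T"])
    m=depth>0
    if mask is not None:m&=mask
    v,u=np.nonzero(m);z=depth[v,u]
    P=np.stack([(u-K[0,2])/K[0,0]*z,(v-K[1,2])/K[1,1]*z,z,np.ones_like(z)])
    return (T@P)[:3].T,u,v
E
python3 - <<'E'
from h import *
s=ctrl.read_state();print({k:np.round(v,3) for k,v in s.items()},ctrl.tcp_to_tips)
for n in("scene","top"):
    im,d=ctrl.get_image(n);cv2.imwrite(f"pics/{n}1.png",im);np.save(f"{n}.npy",d)
    print(n,np.round(ctrl.get_calibration(n)["T"],2).tolist(),np.array(ctrl.get_calibration(n)["intrinsics"]).tolist())
    for q in("vise","bed","block_center","sleeve","crank_axis","candlestick","ribbon","jar","gluegun","pinecone"):
        for r in ctrl.place_of(n,q)[:3]:
            print(n,q,round(r["confidence"],2),np.round(r["uv"]),np.round(w(n,r["uv"],d)) if w(n,r["uv"],d) is not None else None)
E
```

```text
pics
{'clock': np.float64(0.0), 'qpos': array([-1.208,  0.629,  0.038,  1.518, -0.027,  0.996, -0.02 ]), 'qd': array([ 0.001,  0.002, -0.001, -0.001,  0.002,  0.001,  0.   ]), 'tau': array([-0.0000e+00, -5.6342e+01,  1.2260e+00, -1.9345e+01,  1.1000e-02,
        1.0000e-02, -0.0000e+00]), 'eef_pos': array([269.955, 590.624, 241.387]), 'tool_rot': array([-3.14 ,  0.   ,  2.713]), 'force': array([0.071, 0.335, 0.675]), 'torque': array([-0.052,  0.023, -0.034]), 'width': np.float64(85.285)} 11.0
scene [[-0.71, 0.55, -0.44, 1029.6], [0.7, 0.56, -0.44, 509.26], [0.01, -0.62, -0.79, 1076.43], [0.0, 0.0, 0.0, 1.0]] [[495.92193114176695, 0.0, 317.84673544049707], [0.0, 495.92193114176695, 233.08053194707009], [0.0, 0.0, 1.0]]
scene vise 0.7 [296. 316.] [683.  93.  89.]
scene bed 0.75 [295. 288.] [644.  49. 115.]
scene block_center 0.87 [300. 196.] [ 426. -170.   82.]
scene block_center 0.71 [255. 185.] [ 480. -295.   73.]
scene block_center 0.57 [261. 212.] [ 538. -199.   82.]
scene sleeve 0.62 [337. 233.] [492.  31. 164.]
scene crank_axis 0.74 [295. 287.] [643.  49. 115.]
scene candlestick 
[... 378 characters left out ...]
138875], [0.0, 554.2975500157443, 232.8380858835103], [0.0, 0.0, 1.0]]
top vise 0.77 [301. 198.] [606.  49. 168.]
top bed 0.57 [303. 187.] [650.  47. 114.]
top block_center 0.98 [409. 246.] [ 508. -213.   86.]
top block_center 0.94 [396. 288.] [ 405. -180.   85.]
top block_center 0.77 [448. 268.] [ 454. -305.   87.]
top sleeve 0.83 [307. 251.] [481.  34. 167.]
top candlestick 0.73 [213. 266.] [462. 273.  47.]
top candlestick 0.39 [299. 196.] [611.  53. 167.]
top candlestick 0.36 [435. 204.] [ 621. -285.   63.]
top ribbon 0.6 [208. 204.] [626. 295.  30.]
top jar 0.57 [436. 206.] [ 618. -289.   53.]
top gluegun 0.77 [153. 252.] [500. 432.  29.]
top pinecone 0.83 [493. 256.] [ 488. -427.   51.]
```

```bash
python3 - <<'E'
import cv2,numpy as np
a=cv2.imread("pics/top1.png")[130:350,120:540];b=cv2.imread("pics/scene1.png")[130:430,170:500]
cv2.imwrite("pics/a.png",cv2.resize(a,(800,419)));cv2.imwrite("pics/b.png",cv2.resize(b,(660,600)))
E
```

```text
(no output)
```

View pics/a.png

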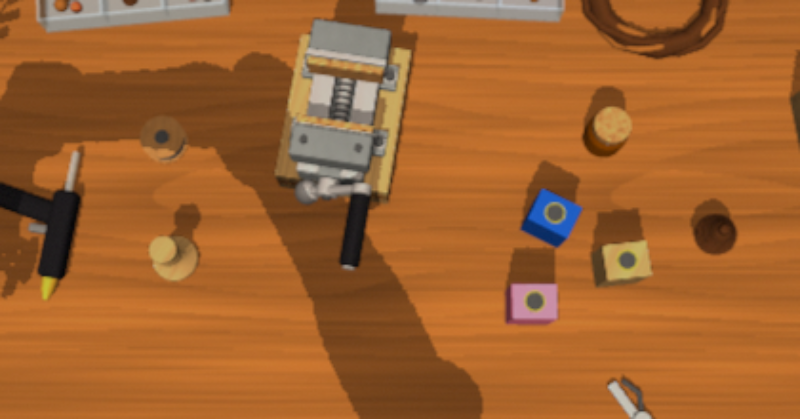

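View pics/b.png

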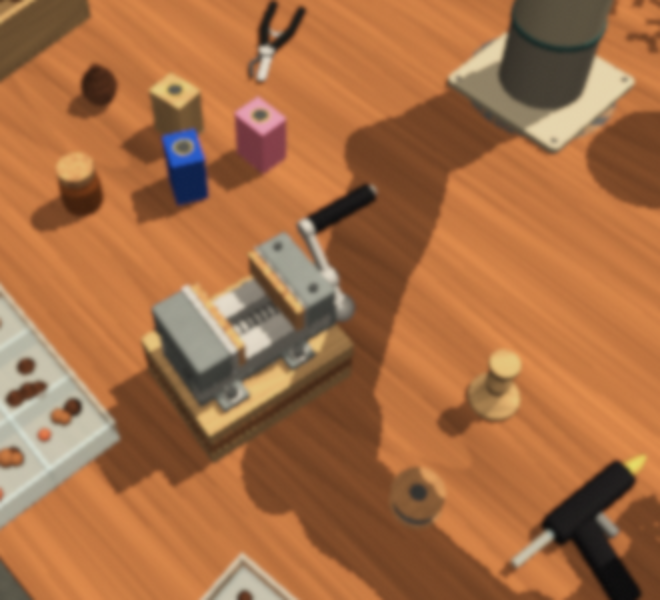

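The plain wooden block, top-view px (448,268), is the one meant. The blue one (409,246) and the pink one (396,288) are look-alikes. The vise is at the centre, with the crank grip pointing toward the robot. Next I'll measure the geometry from the point clouds.

```bash
cat > m.py <<'E'
from h import *
def rect(p):
    r=cv2.minAreaRect(p[:,:2].astype(np.float32));return np.round(r[0],1),np.round(r[1],1),round(r[2],1)
for n in("top","scene"):
    im=cv2.imread(f"pics/{n}1.png");d=np.load(n+".npy");P,u,v=cloud(n,d)
    m=(abs(P[:,0]-470)<60)&(abs(P[:,1]+305)<55)
    hsv=cv2.cvtColor(im,cv2.COLOR_BGR2HSV)[v,u]
    t=m&(P[:,2]>78)&(P[:,2]<95)&(hsv[:,0]<35)
    if t.sum()>5:print(n,"block top",t.sum(),rect(P[t]),np.median(P[t,2]))
    V=(abs(P[:,0]-620)<150)&(abs(P[:,1]-45)<120)
    for lo,hi,l in((68,82,"ped"),(158,176,"jawtops"),(108,130,"bed")):
        t=V&(P[:,2]>lo)&(P[:,2]<hi)&(P[:,0]>525)
        print(n,l,t.sum(),rect(P[t]),np.median(P[t],axis=0).round(1))
        if l=="ped":
            pass
    s=V&(P[:,0]<560)&(im[v,u].max(1)<60)&(P[:,2]>100)
    Q=P[s];print(n,"sleeve",len(Q),Q.mean(0).round(1),Q.min(0).round(1),Q.max(0).round(1))
    if len(Q)>5:
        _,_,vt=np.linalg.svd(Q-Q.mean(0));print(vt[0].round(3),np.degrees(np.arctan2(vt[0,1],vt[0,0])))
    for q in("sleeve","candlestick"):
      pass
E
python3 m.py
```

```text
top block top 463 (array([ 459.2, -306.8]), array([46.4, 59. ]), 7.3) 85.17067083559664
top ped 1241 (array([641.8,  59.1]), array([150.6, 228.3]), 81.0) [653.5  12.1  76.5]
top jawtops 2028 (array([638.2,  58.7]), array([105.9, 218. ]), 83.1) [681.2  54.2 168.4]
top bed 1049 (array([633. ,  58.5]), array([ 96.3, 204.3]), 80.8) [648.   62.8 123. ]
top sleeve 253 [500.8  34.1 162.2] [470.4  19.6 100.3] [556.1  52.9 173.9]
[-0.921  0.004  0.39 ] 179.75547322409685
scene block top 278 (array([ 459.6, -309.5]), array([49.7, 61.4]), 10.0) 84.9943657556434
scene ped 1450 (array([644.8,  54. ]), array([154.7, 223.3]), 81.0) [685.8 107.7  75.4]
scene jawtops 2184 (array([638.4,  56. ]), array([104. , 218.7]), 82.1) [692.2  54.4 167.5]
scene bed 1100 (array([639.9,  59. ]), array([ 94. , 216.5]), 81.4) [646.9  63.  122.3]
scene sleeve 196 [498.5  36.9 163. ] [470.6  22.3 150.8] [527.6  48.6 168.9]
[ 0.986 -0.163  0.033] -9.396756544016954
```

```bash
cat > m2.py <<'E'
from h import *
y=np.radians(-9);R=np.array([[np.cos(y),np.sin(y)],[-np.sin(y),np.cos(y)]])
for n in("top","scene"):
    im=cv2.imread(f"pics/{n}1.png");d=np.load(n+".npy");P,u,v=cloud(n,d)
    L=P.copy();L[:,:2]=(P[:,:2]-[644,56])@R.T
    V=(abs(L[:,0])<220)&(abs(L[:,1])<90)
    t=V&(abs(L[:,2]-75)<5);q=L[t]
    print(n,"ped x",np.percentile(q[:,0],[1,2,5,50,95,98,99]).round(1),"y",np.percentile(q[:,1],[1,2,5,50,95,98,99]).round(1))
    j=V&(L[:,2]>155)&(abs(L[:,1])<60)
    h,e=np.histogram(L[j,0],np.arange(-130,130,4));print([(int(a),int(c)) for a,c in zip(e,h) if c])
    for lo,hi in((-75,-30),(25,100)):
        q=L[j&(L[:,0]>lo)&(L[:,0]<hi)];print("jaw y",np.percentile(q[:,1],[1,50,99]).round(1),"x",np.percentile(q[:,0],[1,99]).round(1), "z",np.median(q[:,2]))
        for b in(-30,0,30):
            g=q[abs(q[:,1]-b)<10];print(b,np.percentile(g[:,0],[1,99]).round(1))
    b=V&(L[:,2]>118)&(L[:,2]<128)&(abs(L[:,0])<45);q=L[b];print("bed",np.percentile(q[:,0],[1,99]).round(1),np.percentile(q[:,1],[1,99]).round(1))
    s=V&(L[:,0]<-100)&(im[v,u].max(1)<60)&(L[:,2]>140);q=L[s];print("sl",q.mean(0).round(1),np.percentile(q,[2,98],axis=0).round(1),cv2.fitLine(q[:,:2].astype(np.float32),cv2.DIST_HUBER,0,.01,.01).ravel().round(3))
E
python3 m2.py
```

```text
top ped x [-86.3 -85.2 -80.5  10.9 100.7 107.1 109.2] y [-72.3 -71.9 -70.5 -46.8  75.5  76.5  77. ]
[(-130, 20), (-126, 17), (-122, 15), (-118, 18), (-114, 18), (-110, 20), (-106, 16), (-102, 18), (-98, 3), (-78, 92), (-74, 77), (-70, 69), (-66, 74), (-62, 73), (-58, 70), (-54, 73), (-50, 68), (-46, 74), (-42, 64), (-38, 67), (-34, 62), (-30, 66), (-26, 30), (38, 14), (42, 97), (46, 62), (50, 78), (54, 70), (58, 68), (62, 68), (66, 73), (70, 60), (74, 69), (78, 72), (82, 63), (86, 65), (90, 71), (94, 64), (98, 46), (102, 5)]
jaw y [-46.9   2.2  50.8] x [-74.9 -30.5] z 169.61195287511362
-30 [-74.7 -30.9]
0 [-74.5 -31.1]
30 [-74.7 -30.5]
jaw y [-46.7   1.5  51.1] x [41.9 99.1] z 168.04111269171665
-30 [42.3 98.7]
0 [41.9 99.4]
30 [42.3 99.1]
bed [-12.1  44.3] [-39.1  43.8]
sl [-155.6  -45.1  164.5] [[-197.2  -55.5  154.7]
 [-113.8  -33.9  171.1]] [ 1.00000e+00 -9.00000e-03 -1.55661e+02 -4.53730e+01]
scene ped x [-85.3 -83.2 -76.5  33.8 110.3 111.7 112. ] y [-74.8 -73.5 -67.2  55.   73.6  74.1  74.5]
[(-130, 18), (-126, 10), (-122, 16), (-118, 15), (-114, 19), (-110, 14), (-106, 14), (-102, 14), (-98, 18), (-78, 7), (-74, 60), (-70, 71), (-66, 63), (-62, 71), (-58, 65), (-54, 74), (-50, 71), (-46, 73), (-42, 76), (-38, 82), (-34, 81), (-30, 71), (-26, 99), (42, 47), (46, 76), (50, 67), (54, 77), (58, 82), (62, 76), (66, 76), (70, 80), (74, 81), (78, 81), (82, 81), (86, 83), (90, 81), (94, 82), (98, 92), (102, 59)]
jaw y [-48.8   4.1  49.3] x [-73.9 -30.2] z 168.73795892936118
-30 [-73.5 -30.2]
0 [-73.5 -30.4]
30 [-74.  -30.6]
jaw y [-48.7   3.9  49.4] x [44.  99.5] z 167.25940084520346
-30 [44.6 99.5]
0 [44.  99.1]
30 [43.8 99.4]
bed [-24.7  34. ] [-42.5  42.1]
sl [-153.9  -41.9  163. ] [[-192.8  -52.8  154.2]
 [-113.5  -34.4  168.6]] [ 1.00000e+00  1.80000e-02 -1.52155e+02 -4.12840e+01]
```

>>> {"name": "send_rows", "arguments": {
  "rows": [
    {"x":3.2,"y":-2,"z":0.4,"roll":-4},
    {"x":6.4,"y":-4,"z":0.8,"roll":-8},
    {"x":9.6,"y":-6,"z":1.2,"roll":-12},
    {"x":12.8,"y":-8,"z":1.6,"roll":-16},
    {"x":16,"y":-10,"z":2,"roll":-20}
  ]
}}

```text
$.rows[0]: bad value
```

>>> {"name": "send_rows", "arguments": {
  "rows": [
    {"x":1,"y":-3.6,"roll":-4},
    {"x":2,"y":-7.2,"roll":-8},
    {"x":3,"y":-10.8,"roll":-12},
    {"x":4,"y":-14.4,"roll":-16},
    {"x":4,"y":-18,"roll":-20}
  ]
}}

```text
$.rows[0]: bad value
```

>>> {"name": "send_rows", "arguments": {
  "rows": [
    {"x":0.4,"y":-3.6,"roll":-4},
    {"x":0.8,"y":-7.2,"roll":-8},
    {"x":1.2,"y":-10.8,"roll":-12},
    {"x":1.6,"y":-14.4,"roll":-16},
    {"x":2,"y":-18,"roll":-18}
  ]
}}

```text
$.rows[0]: bad value
```

>>> {"name": "send_rows", "arguments": {
  "rows": [
    {"y":-3.6},
    {"y":-7.2},
    {"y":-10.8},
    {"y":-14.4},
    {"y":-18}
  ]
}}

```text
$.rows[0]: bad value
```

>>> {"name": "send_rows", "arguments": {
  "rows": [
    {"x":-0.4,"y":-3.6},
    {"x":-0.8,"y":-7.2},
    {"x":-1.2,"y":-10.8},
    {"x":-1.6,"y":-14.4},
    {"x":-2,"y":-18}
  ]
}}

```text
$.rows[0]: bad value
```

>>> {"name": "send_rows", "arguments": {
  "rows": [
    {"x":-0.5,"y":-3},
    {"x":-0.8,"y":-6},
    {"x":-1,"y":-7.8},
    {"x":-1,"y":-7.8},
    {"x":-1,"y":-7.8}
  ]
}}

```text
$.rows[0]: bad value
```

>>> {"name": "send_rows", "arguments": {
  "rows": [
    {"x":3.2,"y":-2,"z":0.4,"roll":-4,"claw":0},
    {"x":6.4,"y":-4,"z":0.8,"roll":-8,"claw":0},
    {"x":9.6,"y":-6,"z":1.2,"roll":-12,"claw":0},
    {"x":12.8,"y":-8,"z":1.6,"roll":-16,"claw":0},
    {"x":16,"y":-10,"z":2,"roll":-20,"claw":0}
  ]
}}

```text
clock: 1.52
eef_pos: [431.6, 490.1, 262.7]
tool_rot: [3.141, -0.0, 2.361]
force: [0.6, 0.9, 0.3]
width: 85.4
```

>>> {"name": "send_rows", "arguments": {
  "rows": [
    {"x":1,"y":-3.6,"z":0,"roll":-4,"claw":0},
    {"x":2,"y":-7.2,"z":0,"roll":-8,"claw":0},
    {"x":3,"y":-10.8,"z":0,"roll":-12,"claw":0},
    {"x":4,"y":-14.4,"z":0,"roll":-16,"claw":0},
    {"x":4,"y":-18,"z":0,"roll":-20,"claw":0}
  ]
}}

```text
clock: 1.93
eef_pos: [472.3, 308.9, 262.5]
tool_rot: [3.139, 0.001, 2.009]
force: [-0.2, -0.3, -0.2]
width: 85.3
```

>>> {"name": "send_rows", "arguments": {
  "rows": [
    {"x":0.4,"y":-3.6,"z":0,"roll":-4,"claw":0},
    {"x":0.8,"y":-7.2,"z":0,"roll":-8,"claw":0},
    {"x":1.2,"y":-10.8,"z":0,"roll":-12,"claw":0},
    {"x":1.6,"y":-14.4,"z":0,"roll":-16,"claw":0},
    {"x":2,"y":-18,"z":0,"roll":-18,"claw":0}
  ]
}}

```text
clock: 2.35
eef_pos: [490.2, 129.6, 262.6]
tool_rot: [3.141, -0.0, 1.698]
force: [-0.2, -0.3, 1.4]
width: 85.5
```

>>> {"name": "send_rows", "arguments": {
  "rows": [
    {"x":0,"y":-3.6,"z":0,"roll":0,"claw":0},
    {"x":0,"y":-7.2,"z":0,"roll":0,"claw":0},
    {"x":0,"y":-10.8,"z":0,"roll":0,"claw":0},
    {"x":0,"y":-14.4,"z":0,"roll":0,"claw":0},
    {"x":0,"y":-18,"z":0,"roll":0,"claw":0}
  ]
}}

```text
clock: 2.77
eef_pos: [490.1, -50.4, 262.6]
tool_rot: [3.141, -0.0, 1.701]
force: [1.0, -0.0, -0.1]
width: 85.5
```

>>> {"name": "send_rows", "arguments": {
  "rows": [
    {"x":-0.4,"y":-3.6,"z":0,"roll":0,"claw":0},
    {"x":-0.8,"y":-7.2,"z":0,"roll":0,"claw":0},
    {"x":-1.2,"y":-10.8,"z":0,"roll":0,"claw":0},
    {"x":-1.6,"y":-14.4,"z":0,"roll":0,"claw":0},
    {"x":-2,"y":-18,"z":0,"roll":0,"claw":0}
  ]
}}

```text
clock: 3.18
eef_pos: [469.9, -230.5, 262.6]
tool_rot: [3.141, 0.0, 1.701]
force: [0.1, -0.4, -0.2]
width: 85.5
```

>>> {"name": "send_rows", "arguments": {
  "rows": [
    {"x":-0.5,"y":-3,"z":0,"roll":0,"claw":0},
    {"x":-0.8,"y":-6,"z":0,"roll":0,"claw":0},
    {"x":-1,"y":-7.8,"z":0,"roll":0,"claw":0},
    {"x":-1,"y":-7.8,"z":0,"roll":0,"claw":0},
    {"x":-1,"y":-7.8,"z":0,"roll":0,"claw":0}
  ]
}}

```text
clock: 3.6
eef_pos: [459.8, -307.8, 262.3]
tool_rot: [-3.142, 0.0, 1.698]
force: [-0.1, 0.6, 0.1]
width: 85.7
```

```bash
python3 - <<'E'
from h import *
c=ctrl.get_calibration("wrist");s=ctrl.read_state()
im,d=ctrl.get_image("wrist");cv2.imwrite("pics/w1.png",im);np.save("w1.npy",d)
K=np.array(c["intrinsics"]);T=np.array(c["T"]);print(K.round(1).tolist(),T.round(2).tolist(),s["eef_pos"],s["tool_rot"],s["qpos"].round(2),s["force"])
for r in ctrl.place_of("wrist","block_center"):print(r)
E
```

```text
[[371.6, 0.0, 319.7], [0.0, 371.6, 244.9], [0.0, 0.0, 1.0]] [[0.99, 0.12, 0.03, 451.99], [0.13, -0.96, -0.26, -240.54], [-0.0, 0.27, -0.96, 394.54], [0.0, 0.0, 0.0, 1.0]] [ 459.76710437 -307.81339456  262.27301463] [-3.14152997e+00  4.55916932e-05  1.69803287e+00] [ 0.29  0.49  0.38  1.77 -0.22  0.92  0.89] [-0.06766063  0.55498988  0.13782037]
{'uv': [472.2, 224.4], 'confidence': 0.36}
```

View pics/w1.png

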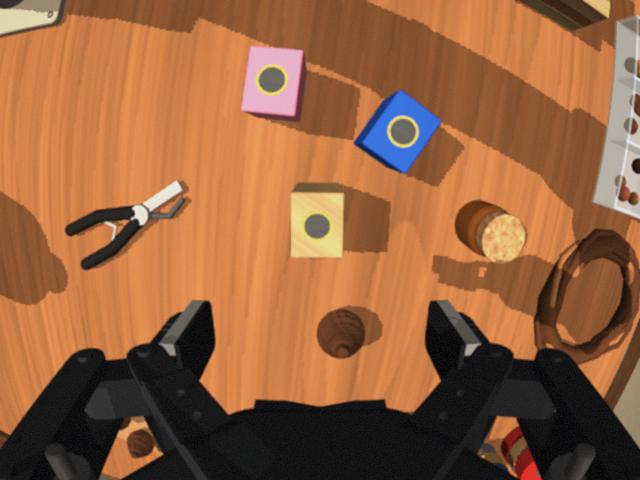

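The wrist view shows the wooden block at (317,226), square to the jaws, with pink at (272,80) and blue at (402,131). I'll check its centre by fisheye ray at z=84.

```bash
cat >> h.py <<'E'
def fray(uv,z,c=None):
    c=c or ctrl.get_calibration("wrist");K=np.array(c["intrinsics"]);T=np.array(c["T"])
    q=np.array([(uv[0]-K[0,2])/K[0,0],(uv[1]-K[1,2])/K[1,1]]);r=np.linalg.norm(q)+1e-9
    d=T[:3,:3]@np.r_[q/r*np.sin(r),np.cos(r)];return T[:3,3]+d*(z-T[2,3])/d[2]
E
python3 - <<'E'
from h import *
for p in((317,226),(291.5,193),(343.5,193.5),(342,257),(292,257)):print(fray(p,84).round(1))
im=cv2.imread("pics/w1.png");hsv=cv2.cvtColor(im,cv2.COLOR_BGR2HSV)
d=np.load("w1.npy");print("depth",d[240,305])
E
```

```text
[ 458.9 -307.    84. ]
[ 433.9 -281.5   84. ]
[ 477.4 -276.2   84. ]
[ 484.2 -331.7   84. ]
[ 440.7 -337.4   84. ]
depth 320.1924
```

>>> {"name": "send_rows", "arguments": {
  "rows": [
    {"x":0,"y":0,"z":-3,"roll":0,"claw":0},
    {"x":0,"y":0,"z":-6,"roll":0,"claw":0},
    {"x":0,"y":0,"z":-9,"roll":0,"claw":0},
    {"x":0,"y":0,"z":-12,"roll":0,"claw":0},
    {"x":0,"y":0,"z":-15,"roll":0,"claw":0}
  ]
}}

```text
clock: 4.12
eef_pos: [461.1, -304.8, 111.3]
tool_rot: [3.141, -0.001, 1.703]
force: [0.2, 1.1, 0.2]
width: 85.9
```

>>> {"name": "send_rows", "arguments": {
  "rows": [
    {"x":0,"y":0,"z":-2,"roll":0,"claw":0},
    {"x":0,"y":0,"z":-3.5,"roll":0,"claw":0},
    {"x":0,"y":0,"z":-4.7,"roll":0,"claw":0},
    {"x":0,"y":0,"z":-4.7,"roll":0,"claw":0.3},
    {"x":0,"y":0,"z":-4.7,"roll":0,"claw":0.8}
  ]
}}

```text
clock: 4.53
eef_pos: [460.5, -306.0, 65.3]
tool_rot: [-3.141, -0.001, 1.702]
force: [-0.3, -0.3, 1.0]
width: 63.4
```

>>> {"name": "send_rows", "arguments": {
  "rows": [
    {"x":0,"y":0,"z":0,"roll":0,"claw":0.8},
    {"x":0,"y":0,"z":0,"roll":0,"claw":0.8},
    {"x":0,"y":0,"z":0,"roll":0,"claw":0.8},
    {"x":0,"y":0,"z":0,"roll":0,"claw":0.8},
    {"x":0,"y":0,"z":0,"roll":0,"claw":0.8}
  ]
}}

```text
clock: 4.95
eef_pos: [460.8, -307.1, 66.6]
tool_rot: [3.14, 0.001, 1.701]
force: [-1.3, 1.4, 5.4]
width: 45.4
```

>>> {"name": "send_rows", "arguments": {
  "rows": [
    {"x":0,"y":0,"z":2,"roll":0,"claw":0.8},
    {"x":0,"y":0,"z":5.5,"roll":0,"claw":0.8},
    {"x":0,"y":0,"z":9.5,"roll":0,"claw":0.8},
    {"x":0,"y":0,"z":13.5,"roll":0,"claw":0.8},
    {"x":0,"y":0,"z":17.5,"roll":0,"claw":0.8}
  ]
}}

```text
clock: 5.37
eef_pos: [459.9, -306.6, 242.4]
tool_rot: [3.141, 0.0, 1.7]
force: [1.4, -0.9, -1.7]
width: 45.2
```

>>> {"name": "send_rows", "arguments": {
  "rows": [
    {"x":1,"y":2,"z":2,"roll":-3,"claw":0.8},
    {"x":2.5,"y":5,"z":3,"roll":-6,"claw":0.8},
    {"x":4,"y":8,"z":3,"roll":-10,"claw":0.8},
    {"x":6,"y":11,"z":3,"roll":-14,"claw":0.8},
    {"x":8,"y":14,"z":3,"roll":-16.5,"claw":0.8}
  ]
}}

```text
clock: 5.78
eef_pos: [540.7, -165.3, 271.2]
tool_rot: [3.14, -0.0, 1.409]
force: [1.3, -0.3, -1.6]
width: 45.2
```

>>> {"name": "send_rows", "arguments": {
  "rows": [
    {"x":2,"y":3.6,"z":0,"roll":0,"claw":0.8},
    {"x":4,"y":7.2,"z":0,"roll":0,"claw":0.8},
    {"x":6,"y":10.8,"z":0,"roll":0,"claw":0.8},
    {"x":8,"y":14,"z":0,"roll":0,"claw":0.8},
    {"x":9.5,"y":17,"z":0,"roll":0,"claw":0.8}
  ]
}}

```text
clock: 6.2
eef_pos: [636.4, 6.4, 270.4]
tool_rot: [3.141, -0.001, 1.414]
force: [0.4, -1.0, -1.3]
width: 45.2
```

>>> {"name": "send_rows", "arguments": {
  "rows": [
    {"x":1,"y":2.5,"z":0,"roll":0,"claw":0.8},
    {"x":2,"y":5,"z":0,"roll":0,"claw":0.8},
    {"x":2,"y":5.2,"z":0,"roll":0,"claw":0.8},
    {"x":2,"y":5.2,"z":0,"roll":0,"claw":0.8},
    {"x":2,"y":5.2,"z":0,"roll":0,"claw":0.8}
  ]
}}

```text
clock: 6.62
eef_pos: [654.8, 54.5, 270.3]
tool_rot: [-3.141, 0.001, 1.412]
force: [0.1, -0.5, -0.0]
width: 45.6
```

```bash
python3 - <<'E'
from h import *
s=ctrl.read_state();print(s["eef_pos"].round(1),s["tool_rot"].round(3),s["force"].round(1),s["width"])
c=ctrl.get_calibration("wrist");im,d=ctrl.get_image("wrist");cv2.imwrite("pics/w2.png",im)
import json;json.dump({k:np.array(v).tolist() for k,v in c.items()},open("w2.json","w"))
E
```

```text
[654.8  54.5 270.3] [-3.141e+00  1.000e-03  1.412e+00] [ 0.1 -0.5 -0. ] 45.60442959696945
```

View pics/w2.png

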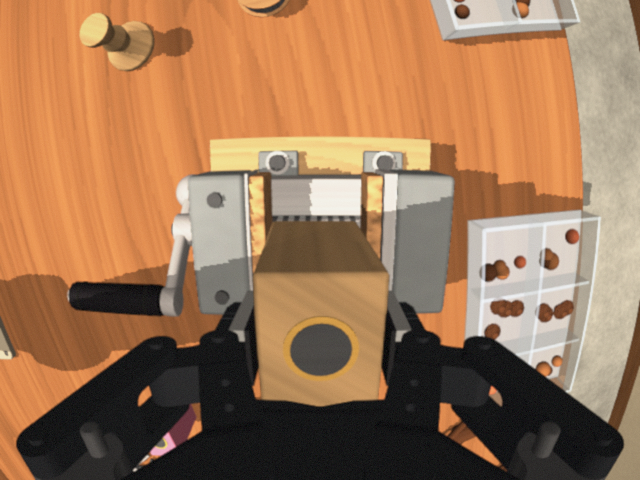

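The block hangs square over the gap. The cork inner edges are near (270,185) and (365,185), and the jaws' near (+y) end is at row ~175. I'll compute the offsets.

```bash
python3 - <<'E'
from h import *
import json;c=json.load(open("w2.json"))
t=np.array([654.8,54.5]);y=1.412-np.pi/2;R=np.array([[np.cos(y),np.sin(y)],[-np.sin(y),np.cos(y)]])
im=cv2.imread("pics/w2.png")
for r in(185,200):print([tuple(map(int,im[r,x])) for x in range(258,276,2)],[tuple(map(int,im[r,x])) for x in range(356,374,2)])
for n,p,z in(("Lcork",(267,190),170),("Rcork",(365,190),170),("jaw+yL",(225,174),170),("jaw+yR",(425,176),170),("jaw-yL",(205,312),170),("jaw-yR",(440,312),170),("bedend",(320,178),123),("blockbotL",(274,222),186),("blockbotR",(364,222),186),("topL",(256,275),270)):
    print(n,(R@(fray(p,z,c)[:2]-t)).round(1))
E
```

```text
[(123, 198, 242), (123, 196, 243), (109, 172, 235), (44, 74, 106), (38, 58, 82), (36, 56, 80), (58, 72, 93), (146, 154, 165), (152, 161, 171)] [(228, 238, 243), (228, 237, 243), (218, 230, 238), (69, 100, 139), (59, 95, 138), (65, 107, 145), (139, 219, 239), (145, 227, 243), (142, 223, 243)]
[(119, 188, 241), (117, 186, 243), (107, 172, 235), (46, 78, 113), (39, 61, 86), (38, 58, 83), (45, 60, 81), (128, 139, 151), (156, 166, 178)] [(232, 240, 243), (234, 242, 243), (179, 200, 215), (65, 94, 132), (62, 95, 139), (77, 117, 166), (126, 201, 239), (136, 216, 243), (133, 213, 242)]
Lcork [-32.9  39.4]
Rcork [29.  39.4]
jaw+yL [-59.9  50.3]
jaw+yR [67.9 49.2]
jaw-yL [-81.7 -46.5]
jaw-yR [ 86.8 -46.6]
bedend [ 0.6 42.5]
blockbotL [-26.9  22.1]
blockbotR [27.  22.1]
topL [-23.8  19.2]
```

```bash
python3 - <<'E'
from h import *
import json;c=json.load(open("w2.json"))
t=np.array([654.8,54.5]);y=1.412-np.pi/2;R=np.array([[np.cos(y),np.sin(y)],[-np.sin(y),np.cos(y)]])
for n,p,z in(("bL",(274,222),203.7),("bR",(364,222),203.7),("hole",(321,348),287.7),("topL",(256,273),287.7),("topR",(386,273),287.7),("Lc",(263,190),170),("Rc",(368,190),170)):
    print(n,(R@(fray(p,z,c)[:2]-t)).round(1))
E
```

```text
bL [-24.6  25.8]
bR [24.8 25.8]
hole [ 1.1 -2.1]
topL [-20.5  26.5]
topR [22.6 26.5]
Lc [-35.4  39.4]
Rc [30.9 39.4]
```

>>> {"name": "send_rows", "arguments": {
  "rows": [
    {"x":0.06,"y":0.4,"z":-1,"roll":0,"claw":0.8},
    {"x":0.06,"y":0.4,"z":-2.5,"roll":0,"claw":0.8},
    {"x":0.06,"y":0.4,"z":-4,"roll":0,"claw":0.8},
    {"x":0.06,"y":0.4,"z":-5.5,"roll":0,"claw":0.8},
    {"x":0.06,"y":0.4,"z":-6.8,"roll":0,"claw":0.8}
  ]
}}

```text
clock: 7.08
eef_pos: [655.1, 58.0, 200.9]
tool_rot: [-3.141, 0.0, 1.41]
force: [0.2, 0.1, -1.9]
width: 45.3
```

>>> {"name": "send_rows", "arguments": {
  "rows": [
    {"x":0,"y":0,"z":-0.4,"roll":0,"claw":0.8},
    {"x":0,"y":0,"z":-0.7,"roll":0,"claw":0.8},
    {"x":0,"y":0,"z":-0.9,"roll":0,"claw":0.8},
    {"x":0,"y":0,"z":-1,"roll":0,"claw":0.8},
    {"x":0,"y":0,"z":-1.1,"roll":0,"claw":0.8}
  ]
}}

```text
clock: 7.5
eef_pos: [656.3, 59.0, 192.0]
tool_rot: [3.14, -0.0, 1.412]
force: [0.2, -0.2, -0.6]
width: 45.2
```

>>> {"name": "send_rows", "arguments": {
  "rows": [
    {"x":0,"y":0,"z":-0.04,"roll":0,"claw":0.8},
    {"x":0,"y":0,"z":-0.08,"roll":0,"claw":0.8},
    {"x":0,"y":0,"z":-0.12,"roll":0,"claw":0.8},
    {"x":0,"y":0,"z":-0.12,"roll":0,"claw":0.8}
  ]
}}

```text
clock: 7.83
eef_pos: [655.9, 59.2, 190.3]
tool_rot: [3.141, -0.0, 1.413]
force: [-0.3, 0.5, -1.2]
width: 45.4
```

>>> {"name": "send_rows", "arguments": {
  "rows": [
    {"x":0,"y":0,"z":-0.05,"roll":0,"claw":0.8},
    {"x":0,"y":0,"z":-0.1,"roll":0,"claw":0.8},
    {"x":0,"y":0,"z":-0.1,"roll":0,"claw":0.8}
  ]
}}

```text
clock: 8.08
eef_pos: [656.0, 59.3, 189.7]
tool_rot: [3.141, -0.0, 1.413]
force: [-0.7, -0.0, 3.5]
width: 45.4
```

>>> {"name": "send_rows", "arguments": {
  "rows": [
    {"x":0,"y":0,"z":-0.05,"roll":0,"claw":0.8},
    {"x":0,"y":0,"z":-0.1,"roll":0,"claw":0.8},
    {"x":0,"y":0,"z":-0.1,"roll":0,"claw":0.8}
  ]
}}

```text
clock: 8.33
eef_pos: [656.0, 59.3, 189.6]
tool_rot: [3.141, -0.001, 1.413]
force: [-3.7, -0.1, 8.9]
width: 45.3
```

>>> {"name": "send_rows", "arguments": {
  "rows": [
    {"x":0,"y":0,"z":0.1,"roll":0,"claw":0.4},
    {"x":0,"y":0,"z":0.1,"roll":0,"claw":0.2},
    {"x":0,"y":0,"z":0.1,"roll":0,"claw":0},
    {"x":0,"y":0,"z":0.1,"roll":0,"claw":0},
    {"x":0,"y":0,"z":0.1,"roll":0,"claw":0}
  ]
}}

```text
clock: 8.75
eef_pos: [655.8, 59.1, 188.8]
tool_rot: [-3.141, 0.0, 1.412]
force: [0.0, 0.2, 0.2]
width: 85.4
```

>>> {"name": "send_rows", "arguments": {
  "rows": [
    {"x":0,"y":0,"z":1,"roll":0,"claw":0},
    {"x":0,"y":0,"z":3,"roll":0,"claw":0},
    {"x":0,"y":0,"z":6,"roll":0,"claw":0},
    {"x":0,"y":0,"z":9,"roll":0,"claw":0},
    {"x":0,"y":0,"z":11,"roll":0,"claw":0}
  ]
}}

```text
clock: 9.17
eef_pos: [656.8, 58.8, 302.9]
tool_rot: [3.138, -0.001, 1.412]
force: [1.0, 0.2, 0.5]
width: 85.0
```

```bash
python3 - <<'E'
from h import *
s=ctrl.read_state();print(s["eef_pos"].round(1),s["tool_rot"].round(3),s["force"].round(1),s["width"],s["qpos"].round(2))
c=ctrl.get_calibration("wrist");im,d=ctrl.get_image("wrist");cv2.imwrite("pics/w3.png",im)
import json;json.dump({k:np.array(v).tolist() for k,v in c.items()},open("w3.json","w"))
E
```

```text
[656.8  58.8 302.9] [ 3.138e+00 -1.000e-03  1.412e+00] [1.  0.2 0.5] 84.99745456131495 [-0.39  0.63  0.46  1.42 -0.29  1.16 -0.05]
```

View pics/w3.png

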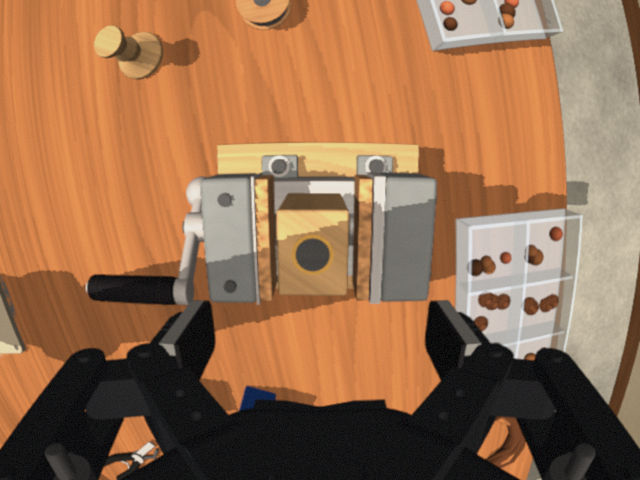

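The block stands upright in the gap, hole at (313,255). The grip runs from (88,288) to (176,290). I'll locate both.

```bash
python3 - <<'E'
from h import *
import json;c=json.load(open("w3.json"))
t=np.array([656.8,58.8]);y=1.412-np.pi/2;R=np.array([[np.cos(y),np.sin(y)],[-np.sin(y),np.cos(y)]])
for n,p,z in(("hole",(313,255),207),("jy+",(228,176),170),("jy-",(230,300),170),("jRy+",(405,176),170),("jRy-",(405,300),170),("Lc",(272,190),170),("Rc",(358,190),170),("slA",(88,288),154),("slB",(174,290),154),("slmid",(131,289),154)):
    P=fray(p,z,c);print(n,(R@(P[:2]-t)).round(1),P[:2].round(1))
E
```

```text
hole [-3.4 -2. ] [653.1  57.4]
jy+ [-65.6  46.5] [599.4 115.1]
jy- [-70.2 -50.8] [579.4  19.8]
jRy+ [62.8 46.3] [726.1  94.6]
jRy- [ 68.6 -50.9] [716.5  -2.3]
Lc [-33.4  35.6] [629.5  99.2]
Rc [28.5 35.5] [690.6  89.3]
slA [-217.6  -51.9] [433.7  42. ]
slB [-124.6  -50.1] [525.9  29. ]
slmid [-168.   -50.7] [482.9  35.3]
```

>>> {"name": "send_rows", "arguments": {
  "rows": [
    {"x":-3,"y":-0.4,"z":0,"roll":6,"claw":0},
    {"x":-6,"y":-0.8,"z":0,"roll":12,"claw":0},
    {"x":-9,"y":-1.2,"z":0,"roll":18,"claw":0},
    {"x":-12,"y":-1.6,"z":0,"roll":24,"claw":0},
    {"x":-15,"y":-2,"z":0,"roll":30,"claw":0}
  ]
}}

```text
clock: 9.63
eef_pos: [504.4, 38.9, 299.6]
tool_rot: [3.141, 0.0, 1.941]
force: [0.4, -0.2, -0.4]
width: 85.2
```

>>> {"name": "send_rows", "arguments": {
  "rows": [
    {"x":-2,"y":0,"z":0,"roll":6,"claw":0},
    {"x":-4.1,"y":0,"z":0,"roll":12,"claw":0},
    {"x":-4.1,"y":0,"z":-1.5,"roll":18,"claw":0},
    {"x":-4.1,"y":0,"z":-3,"roll":24,"claw":0},
    {"x":-4.1,"y":0,"z":-5,"roll":30,"claw":0}
  ]
}}

```text
clock: 10.05
eef_pos: [465.7, 39.2, 250.3]
tool_rot: [3.138, 0.003, 2.465]
force: [-0.5, -0.0, 0.1]
width: 85.4
```

>>> {"name": "send_rows", "arguments": {
  "rows": [
    {"x":0,"y":0,"z":-1,"roll":6,"claw":0},
    {"x":0,"y":0,"z":-2,"roll":12,"claw":0},
    {"x":0,"y":0,"z":-3,"roll":18,"claw":0},
    {"x":0,"y":0,"z":-4,"roll":24,"claw":0},
    {"x":0,"y":0,"z":-4,"roll":30,"claw":0}
  ]
}}

```text
clock: 10.47
eef_pos: [464.0, 38.9, 208.0]
tool_rot: [-3.141, -0.002, 2.988]
force: [-0.6, 0.8, 0.1]
width: 85.1
```

```bash
python3 - <<'E'
from h import *
s=ctrl.read_state();print(s["eef_pos"].round(1),s["tool_rot"].round(3),s["force"].round(1),s["width"],s["qpos"].round(2))
c=ctrl.get_calibration("wrist");im,d=ctrl.get_image("wrist");cv2.imwrite("pics/w4.png",im)
import json;json.dump({k:np.array(v).tolist() for k,v in c.items()},open("w4.json","w"))
E
```

```text
[464.   38.9 208. ] [-3.141e+00 -2.000e-03  2.988e+00] [-0.6  0.8  0.1] 85.07999661597617 [-0.19  0.42  0.06  2.05 -0.04  0.67  1.31]
```

View pics/w4.png

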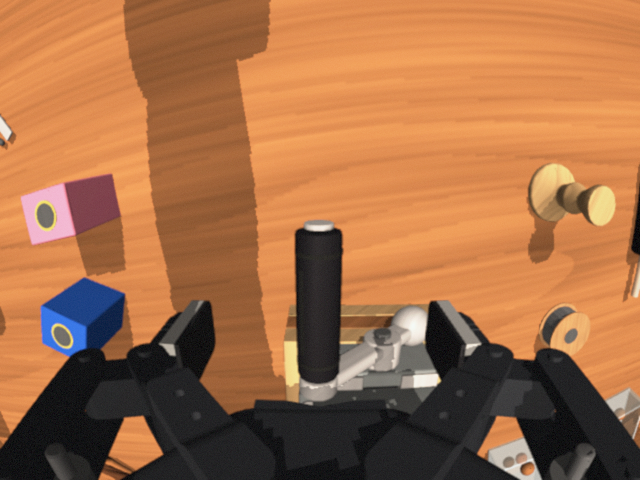

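The grip lies centred between the fingers (column 319, rows 230–378). I'll go down and take hold.

>>> {"name": "send_rows", "arguments": {
  "rows": [
    {"x":0,"y":0,"z":-2,"roll":0,"claw":0},
    {"x":0,"y":0,"z":-4,"roll":0,"claw":0},
    {"x":0,"y":0,"z":-6.3,"roll":0,"claw":0.2},
    {"x":0,"y":0,"z":-6.3,"roll":0,"claw":0.4},
    {"x":0,"y":0,"z":-6.3,"roll":0,"claw":0.55}
  ]
}}

```text
clock: 10.93
eef_pos: [464.5, 38.9, 146.0]
tool_rot: [-3.141, -0.002, 2.982]
force: [0.4, -0.1, 0.7]
width: 51.6
```

>>> {"name": "send_rows", "arguments": {
  "rows": [
    {"x":0,"y":0,"z":0,"roll":0,"claw":0.65},
    {"x":0,"y":0,"z":0,"roll":0,"claw":0.75},
    {"x":0,"y":0,"z":0,"roll":0,"claw":1},
    {"x":0,"y":0,"z":0,"roll":0,"claw":1},
    {"x":0,"y":0,"z":0,"roll":0,"claw":1}
  ]
}}

```text
clock: 11.35
eef_pos: [465.7, 38.7, 147.5]
tool_rot: [3.141, 0.003, 2.983]
force: [-1.0, -2.3, 7.9]
width: 23.1
```

>>> {"name": "send_rows", "arguments": {
  "rows": [
    {"x":0,"y":0,"z":0,"roll":0,"claw":1},
    {"x":0,"y":0,"z":0,"roll":0,"claw":1}
  ]
}}

```text
clock: 11.52
eef_pos: [465.7, 38.7, 147.5]
tool_rot: [3.141, 0.003, 2.983]
force: [-1.4, -1.9, 6.3]
width: 23.0
```

```bash
cat > crank.py <<'E'
import sys,json,numpy as np
# usage: crank.py a0 step n  -> rows (cm) for calls of 5 relative to each call start
a,st,n=map(float,sys.argv[1:4]);r=float(sys.argv[4]) if len(sys.argv)>4 else 65
for k in range(int(n)):
    print(f"a {a:.2f}->{a+5*st:.2f}",[(round(.0156*v,2),round(.0988*v,2),round(w/10,2)) for i in range(1,6) for v,w in [(-r*(np.sin(a+i*st)-np.sin(a)),r*(np.cos(a+i*st)-np.cos(a)))]]);a+=5*st
E
python3 crank.py .78 .12 3
```

```text
a 0.78->1.38 [(np.float64(-0.08), np.float64(-0.51), np.float64(-0.58)), (np.float64(-0.15), np.float64(-0.96), np.float64(-1.22)), (np.float64(-0.21), np.float64(-1.32), np.float64(-1.91)), (np.float64(-0.25), np.float64(-1.6), np.float64(-2.63)), (np.float64(-0.28), np.float64(-1.79), np.float64(-3.39))]
a 1.38->1.98 [(np.float64(-0.02), np.float64(-0.1), np.float64(-0.77)), (np.float64(-0.02), np.float64(-0.11), np.float64(-1.55)), (np.float64(-0.0), np.float64(-0.02), np.float64(-2.33)), (np.float64(0.02), np.float64(0.15), np.float64(-3.09)), (np.float64(0.07), np.float64(0.41), np.float64(-3.82))]
a 1.98->2.58 [(np.float64(0.05), np.float64(0.35), np.float64(-0.7)), (np.float64(0.12), np.float64(0.78), np.float64(-1.34)), (np.float64(0.2), np.float64(1.28), np.float64(-1.93)), (np.float64(0.29), np.float64(1.85), np.float64(-2.46)), (np.float64(0.39), np.float64(2.47), np.float64(-2.92))]
```

>>> {"name": "send_rows", "arguments": {
  "rows": [
    {"x":-0.08,"y":-0.51,"z":-0.58,"roll":0,"claw":1},
    {"x":-0.15,"y":-0.96,"z":-1.22,"roll":0,"claw":1},
    {"x":-0.21,"y":-1.32,"z":-1.91,"roll":0,"claw":1},
    {"x":-0.25,"y":-1.6,"z":-2.63,"roll":0,"claw":1},
    {"x":-0.28,"y":-1.79,"z":-3.39,"roll":0,"claw":1}
  ]
}}

```text
clock: 11.93
eef_pos: [462.8, 20.3, 113.4]
tool_rot: [-3.141, 0.003, 2.982]
force: [0.2, -2.2, 8.1]
width: 23.2
```

>>> {"name": "send_rows", "arguments": {
  "rows": [
    {"x":-0.02,"y":-0.1,"z":-0.77,"roll":0,"claw":1},
    {"x":-0.02,"y":-0.11,"z":-1.55,"roll":0,"claw":1}
  ]
}}

```text
clock: 12.1
eef_pos: [462.6, 19.1, 97.7]
tool_rot: [-3.141, 0.002, 2.982]
force: [-0.6, -1.3, 7.7]
width: 23.2
```

```bash
python3 crank.py 1.62 .14 3|sed 's/np.float64(\([-0-9.]*\))/\1/g'
```

```text
a 1.62->2.32 [(0.02, 0.11, -0.9), (0.05, 0.34, -1.78), (0.11, 0.69, -2.62), (0.18, 1.15, -3.4), (0.27, 1.71, -4.11)]
a 2.32->3.02 [(0.1, 0.66, -0.62), (0.22, 1.39, -1.14), (0.35, 2.19, -1.56), (0.48, 3.04, -1.85), (0.62, 3.92, -2.03)]
a 3.02->3.72 [(0.14, 0.9, -0.05), (0.28, 1.79, 0.03), (0.42, 2.67, 0.24), (0.55, 3.51, 0.57), (0.68, 4.29, 1.01)]
```

>>> {"name": "send_rows", "arguments": {
  "rows": [
    {"x":0.02,"y":0.11,"z":-0.9,"roll":0,"claw":1},
    {"x":0.05,"y":0.34,"z":-1.78,"roll":0,"claw":1},
    {"x":0.11,"y":0.69,"z":-2.62,"roll":0,"claw":1},
    {"x":0.18,"y":1.15,"z":-3.4,"roll":0,"claw":1},
    {"x":0.27,"y":1.71,"z":-4.11,"roll":0,"claw":1}
  ]
}}

```text
clock: 12.52
eef_pos: [465.4, 36.3, 56.3]
tool_rot: [-3.141, 0.002, 2.982]
force: [-0.8, -2.1, 7.8]
width: 23.1
```

>>> {"name": "send_rows", "arguments": {
  "rows": [
    {"x":0.1,"y":0.66,"z":-0.62,"roll":0,"claw":1},
    {"x":0.22,"y":1.39,"z":-1.14,"roll":0,"claw":1},
    {"x":0.35,"y":2.19,"z":-1.56,"roll":0,"claw":1},
    {"x":0.48,"y":3.04,"z":-1.85,"roll":0,"claw":1},
    {"x":0.62,"y":3.92,"z":-2.03,"roll":0,"claw":1}
  ]
}}

```text
clock: 12.93
eef_pos: [471.6, 75.2, 36.1]
tool_rot: [-3.14, 0.002, 2.981]
force: [0.1, -4.6, 10.0]
width: 24.0
```

```bash
python3 crank.py 3.015 .14 3|sed 's/np.float64(\([-0-9.]*\))/\1/g'
```

```text
a 3.02->3.72 [(0.14, 0.9, -0.05), (0.28, 1.79, 0.02), (0.42, 2.67, 0.23), (0.55, 3.51, 0.55), (0.68, 4.29, 0.99)]
a 3.72->4.42 [(0.11, 0.72, 0.55), (0.21, 1.36, 1.19), (0.3, 1.9, 1.91), (0.37, 2.33, 2.71), (0.42, 2.66, 3.56)]
a 4.42->5.12 [(0.03, 0.2, 0.89), (0.04, 0.28, 1.79), (0.04, 0.23, 2.7), (0.01, 0.06, 3.59), (-0.04, -0.23, 4.45)]
```

>>> {"name": "send_rows", "arguments": {
  "rows": [
    {"x":0.14,"y":0.9,"z":0.12,"roll":0,"claw":1},
    {"x":0.28,"y":1.79,"z":0.2,"roll":0,"claw":1},
    {"x":0.42,"y":2.67,"z":0.4,"roll":0,"claw":1},
    {"x":0.55,"y":3.51,"z":0.73,"roll":0,"claw":1},
    {"x":0.68,"y":4.29,"z":1.17,"roll":0,"claw":1}
  ]
}}

```text
clock: 13.35
eef_pos: [478.5, 119.2, 47.1]
tool_rot: [-3.141, 0.001, 2.982]
force: [2.6, -4.1, -4.4]
width: 23.6
```

>>> {"name": "send_rows", "arguments": {
  "rows": [
    {"x":0.11,"y":0.72,"z":0.55,"roll":0,"claw":1},
    {"x":0.21,"y":1.36,"z":1.19,"roll":0,"claw":1},
    {"x":0.3,"y":1.9,"z":1.91,"roll":0,"claw":1},
    {"x":0.37,"y":2.33,"z":2.71,"roll":0,"claw":1},
    {"x":0.42,"y":2.66,"z":3.56,"roll":0,"claw":1}
  ]
}}

```text
clock: 13.77
eef_pos: [482.6, 145.3, 83.8]
tool_rot: [-3.141, 0.002, 2.982]
force: [3.6, -7.5, -3.6]
width: 22.9
```

```bash
cat > ang.py <<'E'
import sys,numpy as np
C=np.array([84.3,100.57])
for l in sys.argv[1:]:
    x,y,z,fx,fy,fz=map(float,l.split(","))
    p=np.array([y/.988,z])-C;a=np.arctan2(-p[0],p[1])%(2*np.pi);a+=2*np.pi*(a<.6)
    f=np.array([fx*.156+fy*.988,fz]);t=np.array([-np.cos(a),-np.sin(a)]);u=np.array([-np.sin(a),np.cos(a)])
    print(f"a {a:.3f} r {np.hypot(*p):.2f} pull {-f@t:.2f} radial {f@u:.2f}")
E
python3 ang.py 462.8,20.3,113.4,.2,-2.2,8.1 462.6,19.1,97.7,-.6,-1.3,7.7 465.4,36.3,56.3,-.8,-2.1,7.8 471.6,75.2,36.1,.1,-4.6,10 478.5,119.2,47.1,2.6,-4.1,-4.4 482.6,145.3,83.8,3.6,-7.5,-3.6
python3 crank.py 4.45 .12 1|sed 's/np.float64(\([-0-9.]*\))/\1/g'; python3 crank.py 5.05 .06 2|sed 's/np.float64(\([-0-9.]*\))/\1/g'
```

```text
a 1.372 r 65.03 pull 7.52 radial 3.70
a 1.615 r 65.03 pull 7.75 radial 1.04
a 2.320 r 64.97 pull 7.21 radial -3.70
a 3.015 r 64.99 pull 5.75 radial -9.35
a 3.739 r 64.65 pull 5.49 radial 1.59
a 4.451 r 64.97 pull 5.25 radial -5.69
a 4.45->5.05 [(0.02, 0.15, 0.76), (0.03, 0.22, 1.54), (0.03, 0.19, 2.32), (0.01, 0.07, 3.09), (-0.02, -0.14, 3.84)]
a 5.05->5.35 [(-0.02, -0.14, 0.36), (-0.05, -0.3, 0.72), (-0.08, -0.48, 1.06), (-0.11, -0.68, 1.4), (-0.14, -0.9, 1.72)]
a 5.35->5.65 [(-0.04, -0.24, 0.31), (-0.08, -0.49, 0.6), (-0.12, -0.77, 0.87), (-0.17, -1.06, 1.13), (-0.21, -1.36, 1.37)]
```

>>> {"name": "send_rows", "arguments": {
  "rows": [
    {"x":0.01,"y":0.05,"z":0.76,"roll":0,"claw":1},
    {"x":0.01,"y":0.1,"z":1.54,"roll":0,"claw":1},
    {"x":0.01,"y":0.07,"z":2.32,"roll":0,"claw":1},
    {"x":-0.01,"y":-0.05,"z":3.09,"roll":0,"claw":1},
    {"x":-0.04,"y":-0.26,"z":3.84,"roll":0,"claw":1}
  ]
}}

```text
clock: 14.18
eef_pos: [482.4, 143.9, 122.2]
tool_rot: [3.14, 0.002, 2.984]
force: [4.7, -2.8, -7.5]
width: 23.1
```

>>> {"name": "send_rows", "arguments": {
  "rows": [
    {"x":-0.02,"y":-0.14,"z":0.36,"roll":0,"claw":1},
    {"x":-0.05,"y":-0.3,"z":0.72,"roll":0,"claw":1},
    {"x":-0.08,"y":-0.48,"z":1.06,"roll":0,"claw":1},
    {"x":-0.11,"y":-0.68,"z":1.4,"roll":0,"claw":1},
    {"x":-0.14,"y":-0.9,"z":1.72,"roll":0,"claw":1}
  ]
}}

```text
clock: 14.6
eef_pos: [481.0, 135.3, 138.8]
tool_rot: [3.14, 0.002, 2.984]
force: [5.6, -0.8, -7.6]
width: 23.0
```

>>> {"name": "send_rows", "arguments": {
  "rows": [
    {"x":-0.02,"y":-0.12,"z":0.16,"roll":0,"claw":1},
    {"x":-0.04,"y":-0.24,"z":0.31,"roll":0,"claw":1},
    {"x":-0.06,"y":-0.36,"z":0.46,"roll":0,"claw":1},
    {"x":-0.08,"y":-0.49,"z":0.6,"roll":0,"claw":1}
  ]
}}

```text
clock: 14.93
eef_pos: [480.3, 130.7, 144.7]
tool_rot: [3.14, 0.002, 2.984]
force: [5.3, 0.3, -5.6]
width: 23.4
```

```bash
python3 ang.py 482.4,143.9,122.2,4.7,-2.8,-7.5 481,135.3,138.8,5.6,-.8,-7.6 480.3,130.7,144.7,5.3,.3,-5.6
python3 - <<'E'
from h import *
im,d=ctrl.get_image("scene");cv2.imwrite("pics/s2.png",cv2.resize(im[210:370,230:390],(600,600),interpolation=cv2.INTER_CUBIC))
E
python3 crank.py 5.5 .03 3|sed 's/np.float64(\([-0-9.]*\))/\1/g'
```

```text
a 5.051 r 65.05 pull 6.40 radial -4.41
a 5.340 r 65.06 pull 6.20 radial -4.40
a 5.456 r 65.19 pull 4.88 radial -2.96
a 5.50->5.65 [(-0.02, -0.14, 0.14), (-0.04, -0.28, 0.27), (-0.07, -0.43, 0.39), (-0.09, -0.58, 0.52), (-0.12, -0.73, 0.63)]
a 5.65->5.80 [(-0.02, -0.16, 0.11), (-0.05, -0.32, 0.22), (-0.08, -0.48, 0.32), (-0.1, -0.65, 0.42), (-0.13, -0.82, 0.52)]
a 5.80->5.95 [(-0.03, -0.17, 0.09), (-0.05, -0.35, 0.17), (-0.08, -0.52, 0.25), (-0.11, -0.7, 0.32), (-0.14, -0.88, 0.39)]
```

View pics/s2.png

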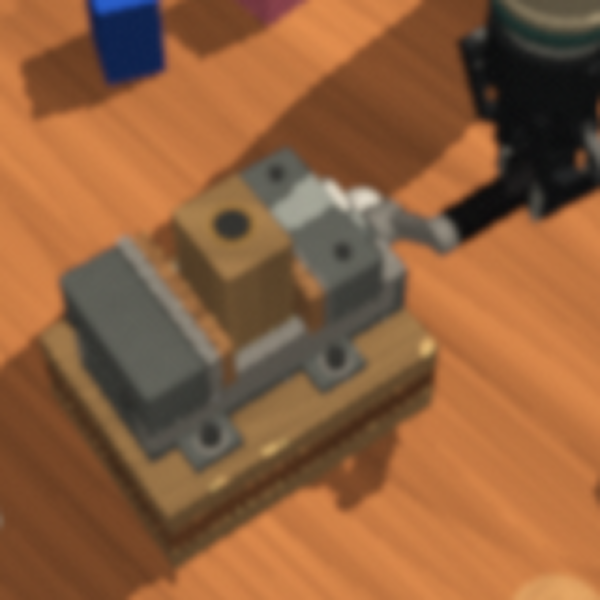

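```bash
python3 crank.py 5.47 .05 7|sed 's/np.float64(\([-0-9.]*\))/\1/g'
```

```text
a 5.47->5.72 [(-0.04, -0.23, 0.23), (-0.07, -0.46, 0.45), (-0.11, -0.71, 0.66), (-0.15, -0.97, 0.85), (-0.2, -1.24, 1.03)]
a 5.72->5.97 [(-0.04, -0.28, 0.17), (-0.09, -0.56, 0.32), (-0.13, -0.85, 0.46), (-0.18, -1.15, 0.58), (-0.23, -1.45, 0.69)]
a 5.97->6.22 [(-0.05, -0.31, 0.09), (-0.1, -0.62, 0.17), (-0.15, -0.94, 0.23), (-0.2, -1.25, 0.27), (-0.25, -1.57, 0.3)]
a 6.22->6.47 [(-0.05, -0.32, 0.01), (-0.1, -0.64, 0.01), (-0.15, -0.96, -0.01), (-0.2, -1.28, -0.05), (-0.25, -1.6, -0.1)]
a 6.47->6.72 [(-0.05, -0.31, -0.07), (-0.1, -0.62, -0.15), (-0.15, -0.93, -0.25), (-0.19, -1.23, -0.37), (-0.24, -1.52, -0.5)]
a 6.72->6.97 [(-0.05, -0.29, -0.14), (-0.09, -0.57, -0.3), (-0.13, -0.84, -0.48), (-0.17, -1.1, -0.66), (-0.21, -1.36, -0.86)]
a 6.97->7.22 [(-0.04, -0.24, -0.21), (-0.08, -0.48, -0.44), (-0.11, -0.7, -0.67), (-0.14, -0.91, -0.92), (-0.17, -1.1, -1.18)]
```

>>> {"name": "send_rows", "arguments": {
  "rows": [
    {"x":-0.02,"y":-0.23,"z":0.23,"roll":0,"claw":1},
    {"x":-0.03,"y":-0.46,"z":0.45,"roll":0,"claw":1},
    {"x":-0.05,"y":-0.71,"z":0.66,"roll":0,"claw":1},
    {"x":-0.07,"y":-0.97,"z":0.85,"roll":0,"claw":1},
    {"x":-0.1,"y":-1.24,"z":1.03,"roll":0,"claw":1}
  ]
}}

```text
clock: 15.4
eef_pos: [478.4, 118.7, 155.0]
tool_rot: [3.139, 0.001, 2.985]
force: [3.6, 4.4, -5.0]
width: 23.1
```

>>> {"name": "send_rows", "arguments": {
  "rows": [
    {"x":-0.04,"y":-0.28,"z":0.17,"roll":0,"claw":1},
    {"x":-0.09,"y":-0.56,"z":0.32,"roll":0,"claw":1},
    {"x":-0.13,"y":-0.85,"z":0.46,"roll":0,"claw":1},
    {"x":-0.18,"y":-1.15,"z":0.58,"roll":0,"claw":1},
    {"x":-0.23,"y":-1.45,"z":0.69,"roll":0,"claw":1}
  ]
}}

```text
clock: 15.82
eef_pos: [476.2, 104.8, 162.0]
tool_rot: [3.138, 0.001, 2.985]
force: [4.2, 4.4, -3.4]
width: 23.5
```

>>> {"name": "send_rows", "arguments": {
  "rows": [
    {"x":-0.05,"y":-0.31,"z":0.09,"roll":0,"claw":1},
    {"x":-0.1,"y":-0.62,"z":0.17,"roll":0,"claw":1},
    {"x":-0.15,"y":-0.94,"z":0.23,"roll":0,"claw":1}
  ]
}}

```text
clock: 16.07
eef_pos: [474.8, 95.8, 164.5]
tool_rot: [3.138, 0.001, 2.985]
force: [3.4, 5.4, -0.6]
width: 23.1
```

>>> {"name": "send_rows", "arguments": {
  "rows": [
    {"x":-0.05,"y":-0.31,"z":0.04,"roll":0,"claw":1},
    {"x":-0.1,"y":-0.63,"z":0.07,"roll":0,"claw":1}
  ]
}}

```text
clock: 16.23
eef_pos: [473.9, 89.8, 165.4]
tool_rot: [3.138, 0.001, 2.986]
force: [3.0, 5.8, 1.6]
width: 23.3
```

>>> {"name": "send_rows", "arguments": {
  "rows": [
    {"x":-0.05,"y":-0.32,"z":0.01,"roll":0,"claw":1},
    {"x":-0.1,"y":-0.64,"z":0.01,"roll":0,"claw":1}
  ]
}}

```text
clock: 16.4
eef_pos: [472.8, 83.5, 165.7]
tool_rot: [3.137, 0.001, 2.986]
force: [1.7, 6.4, 5.0]
width: 23.1
```

```bash
python3 -c "
from cell import ctrl
s=ctrl.read_state();print(*[','.join('%.1f'%v for v in [*s['eef_pos'],*s['force']])])" > l.txt; cat l.txt; python3 ang.py $(cat l.txt) 478.4,118.7,155,3.6,4.4,-5 476.2,104.8,162,4.2,4.4,-3.4
```

```text
472.8,83.5,165.7,1.7,6.4,5.0
a 6.280 r 65.13 pull 6.57 radial 5.02
a 5.701 r 65.17 pull 6.85 radial -1.48
a 5.943 r 65.17 pull 5.85 radial -1.53
```

>>> {"name": "send_rows", "arguments": {
  "rows": [
    {"x":-0.05,"y":-0.32,"z":0.06,"roll":0,"claw":1},
    {"x":-0.1,"y":-0.64,"z":0.06,"roll":0,"claw":1}
  ]
}}

```text
clock: 16.57
eef_pos: [471.8, 76.9, 165.7]
tool_rot: [3.138, 0.001, 2.986]
force: [5.3, 6.7, -6.9]
width: 23.1
```

>>> {"name": "send_rows", "arguments": {
  "rows": [
    {"x":-0.05,"y":-0.32,"z":-0.05,"roll":0,"claw":1},
    {"x":-0.1,"y":-0.63,"z":-0.12,"roll":0,"claw":1}
  ]
}}

```text
clock: 16.73
eef_pos: [470.8, 70.7, 164.6]
tool_rot: [3.138, 0.001, 2.986]
force: [2.1, 5.9, 0.5]
width: 23.0
```

>>> {"name": "send_rows", "arguments": {
  "rows": [
    {"x":-0.05,"y":-0.31,"z":-0.08,"roll":0,"claw":1},
    {"x":-0.1,"y":-0.62,"z":-0.18,"roll":0,"claw":1}
  ]
}}

```text
clock: 16.9
eef_pos: [469.8, 64.5, 163.0]
tool_rot: [3.138, 0.001, 2.986]
force: [2.9, 5.9, 2.3]
width: 23.5
```

```bash
python3 ang.py 471.8,76.9,165.7,5.3,6.7,-6.9 470.8,70.7,164.6,2.1,5.9,.5 469.8,64.5,163,2.9,5.9,2.3;python3 crank.py 6.62 .05 1|sed 's/np.float64(\([-0-9.]*\))/\1/g'; for a in 6.62 6.72 6.82 6.92 7.02 7.12 7.22; do python3 crank.py $a .05 1|sed 's/np.float64(\([-0-9.]*\))/\1/g'|cut -c1-60;done
python3 - <<'E'
from h import *
im,d=ctrl.get_image("scene");cv2.imwrite("pics/s3.png",cv2.resize(im[210:370,230:390],(600,600),interpolation=cv2.INTER_CUBIC))
E
```

```text
a 6.382 r 65.45 pull 6.73 radial -7.60
a 6.480 r 65.29 pull 6.14 radial -0.71
a 6.579 r 65.26 pull 6.68 radial 0.37
a 6.62->6.87 [(-0.05, -0.3, -0.12), (-0.09, -0.59, -0.25), (-0.14, -0.88, -0.39), (-0.18, -1.16, -0.55), (-0.23, -1.43, -0.72)]
a 6.62->6.87 [(-0.05, -0.3, -0.12), (-0.09, -0.59, -0.25), (
a 6.72->6.97 [(-0.05, -0.29, -0.14), (-0.09, -0.57, -0.3), (
a 6.82->7.07 [(-0.04, -0.27, -0.17), (-0.08, -0.53, -0.36), 
a 6.92->7.17 [(-0.04, -0.25, -0.2), (-0.08, -0.5, -0.41), (-
a 7.02->7.27 [(-0.04, -0.23, -0.22), (-0.07, -0.45, -0.46), 
a 7.12->7.37 [(-0.03, -0.21, -0.25), (-0.06, -0.41, -0.5), (
a 7.22->7.47 [(-0.03, -0.18, -0.27), (-0.06, -0.35, -0.54),
```

View pics/s3.png

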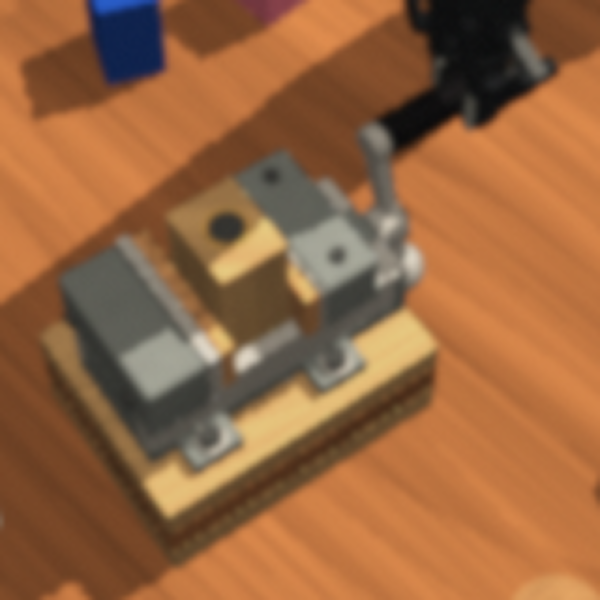

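The block is still upright and is being pushed along. A small gap to the fixed jaw remains. I'll carry on in 0.1 rad steps.

>>> {"name": "send_rows", "arguments": {
  "rows": [
    {"x":-0.05,"y":-0.3,"z":-0.12,"roll":0,"claw":1},
    {"x":-0.09,"y":-0.59,"z":-0.25,"roll":0,"claw":1}
  ]
}}

```text
clock: 17.12
eef_pos: [468.8, 58.4, 160.7]
tool_rot: [3.138, 0.001, 2.986]
force: [1.9, 5.7, 3.5]
width: 23.2
```

>>> {"name": "send_rows", "arguments": {
  "rows": [
    {"x":-0.05,"y":-0.29,"z":-0.14,"roll":0,"claw":1},
    {"x":-0.09,"y":-0.57,"z":-0.3,"roll":0,"claw":1}
  ]
}}

```text
clock: 17.28
eef_pos: [467.9, 52.4, 157.8]
tool_rot: [3.138, 0.001, 2.985]
force: [1.0, 3.9, 5.6]
width: 22.9
```

>>> {"name": "send_rows", "arguments": {
  "rows": [
    {"x":-0.04,"y":-0.27,"z":-0.17,"roll":0,"claw":1},
    {"x":-0.08,"y":-0.53,"z":-0.36,"roll":0,"claw":1}
  ]
}}

```text
clock: 17.45
eef_pos: [467.0, 46.7, 154.2]
tool_rot: [3.139, 0.001, 2.985]
force: [1.1, 3.5, 6.3]
width: 22.8
```

```bash
python3 ang.py 468.8,58.4,160.7,1.9,5.7,3.5 467.9,52.4,157.8,1,3.9,5.6 467,46.7,154.2,1.1,3.5,6.3
```

```text
a 6.680 r 65.19 pull 6.82 radial 0.94
a 6.783 r 65.21 pull 6.20 radial 2.99
a 0.604 r 65.17 pull 6.57 radial 3.12
```

>>> {"name": "send_rows", "arguments": {
  "rows": [
    {"x":-0.04,"y":-0.25,"z":-0.2,"roll":0,"claw":1},
    {"x":-0.08,"y":-0.5,"z":-0.41,"roll":0,"claw":1}
  ]
}}

```text
clock: 17.62
eef_pos: [466.2, 41.4, 150.2]
tool_rot: [3.139, 0.001, 2.985]
force: [1.2, 2.7, 6.8]
width: 23.0
```

>>> {"name": "send_rows", "arguments": {
  "rows": [
    {"x":-0.04,"y":-0.23,"z":-0.22,"roll":0,"claw":1},
    {"x":-0.07,"y":-0.45,"z":-0.46,"roll":0,"claw":1}
  ]
}}

```text
clock: 17.78
eef_pos: [465.4, 36.7, 145.5]
tool_rot: [3.139, 0.001, 2.985]
force: [1.9, 2.8, 6.3]
width: 23.2
```

>>> {"name": "send_rows", "arguments": {
  "rows": [
    {"x":-0.03,"y":-0.21,"z":-0.25,"roll":0,"claw":1},
    {"x":-0.06,"y":-0.41,"z":-0.5,"roll":0,"claw":1}
  ]
}}

```text
clock: 17.95
eef_pos: [464.7, 32.4, 140.5]
tool_rot: [3.14, 0.001, 2.985]
force: [0.7, 2.5, 6.4]
width: 23.6
```

>>> {"name": "send_rows", "arguments": {
  "rows": [
    {"x":-0.03,"y":-0.18,"z":-0.27,"roll":0,"claw":1},
    {"x":-0.06,"y":-0.35,"z":-0.54,"roll":0,"claw":1}
  ]
}}

```text
clock: 18.12
eef_pos: [464.1, 28.7, 135.1]
tool_rot: [3.14, 0.001, 2.984]
force: [1.2, 1.4, 7.1]
width: 23.0
```

```bash
python3 -c "
from cell import ctrl
s=ctrl.read_state();print(*[','.join('%.1f'%v for v in [*s['eef_pos'],*s['force']])])" > l.txt; sed -i 's/(a<.6)/(a<1)/' ang.py; python3 ang.py 466.2,41.4,150.2,1.2,2.7,6.8 465.4,36.7,145.5,1.9,2.8,6.3 $(cat l.txt); for a in 7.32 7.42 7.52 7.62 7.72 7.82 7.92 8.02; do python3 crank.py $a .05 1|sed 's/np.float64(\([-0-9.]*\))/\1/g'|cut -c1-60;done
```

```text
a 6.990 r 65.27 pull 6.59 radial 3.32
a 7.093 r 65.13 pull 6.67 radial 2.13
a 1.012 r 65.15 pull 6.85 radial 2.43
a 7.32->7.57 [(-0.02, -0.16, -0.28), (-0.05, -0.3, -0.58), (
a 7.42->7.67 [(-0.02, -0.13, -0.3), (-0.04, -0.24, -0.6), (-
a 7.52->7.77 [(-0.02, -0.1, -0.31), (-0.03, -0.18, -0.62), (
a 7.62->7.87 [(-0.01, -0.07, -0.32), (-0.02, -0.12, -0.64), 
a 7.72->7.97 [(-0.01, -0.03, -0.32), (-0.01, -0.05, -0.65), 
a 7.82->8.07 [(-0.0, -0.0, -0.32), (0.0, 0.01, -0.65), (0.01
a 7.92->8.17 [(0.0, 0.03, -0.32), (0.01, 0.07, -0.65), (0.02
a 8.02->8.27 [(0.01, 0.06, -0.32), (0.02, 0.14, -0.63), (0.0
```

>>> {"name": "send_rows", "arguments": {
  "rows": [
    {"x":-0.02,"y":-0.16,"z":-0.28,"roll":0,"claw":1},
    {"x":-0.05,"y":-0.3,"z":-0.58,"roll":0,"claw":1}
  ]
}}

```text
clock: 18.28
eef_pos: [463.6, 25.6, 129.3]
tool_rot: [3.14, 0.001, 2.984]
force: [0.3, 0.4, 10.0]
width: 23.1
```

>>> {"name": "send_rows", "arguments": {
  "rows": [
    {"x":-0.02,"y":-0.13,"z":-0.3,"roll":0,"claw":1},
    {"x":-0.04,"y":-0.24,"z":-0.6,"roll":0,"claw":1}
  ]
}}

```text
clock: 18.45
eef_pos: [463.2, 23.0, 123.4]
tool_rot: [3.14, 0.001, 2.984]
force: [0.9, 0.8, 10.3]
width: 22.7
```

```bash
python3 -c "
from cell import ctrl
s=ctrl.read_state();print(*[','.join('%.1f'%v for v in [*s['eef_pos'],*s['force']])])" > l.txt; python3 ang.py $(cat l.txt)
```

```text
a 1.213 r 65.15 pull 9.97 radial 2.74
```

>>> {"name": "send_rows", "arguments": {
  "rows": [
    {"x":-0.01,"y":-0.05,"z":-0.16,"roll":0,"claw":1},
    {"x":-0.02,"y":-0.1,"z":-0.31,"roll":0,"claw":1}
  ]
}}

```text
clock: 18.62
eef_pos: [463.1, 22.0, 120.3]
tool_rot: [3.14, 0.001, 2.984]
force: [0.1, 0.3, 10.5]
width: 23.3
```

```bash
python3 -c "
from cell import ctrl
s=ctrl.read_state();print(*[','.join('%.1f'%v for v in [*s['eef_pos'],*s['force']])])" > l.txt; python3 ang.py $(cat l.txt)
```

```text
a 1.263 r 65.09 pull 10.10 radial 2.89
```

>>> {"name": "send_rows", "arguments": {
  "rows": [
    {"x":-0.01,"y":-0.07,"z":-0.25,"roll":0,"claw":1},
    {"x":-0.02,"y":-0.14,"z":-0.5,"roll":0,"claw":1}
  ]
}}

```text
clock: 18.78
eef_pos: [462.9, 20.7, 115.5]
tool_rot: [3.14, 0.001, 2.984]
force: [-0.3, 1.1, 11.5]
width: 22.9
```

```bash
python3 -c "
from cell import ctrl
s=ctrl.read_state();print(*[','.join('%.1f'%v for v in [*s['eef_pos'],*s['force']])])" > l.txt; python3 ang.py $(cat l.txt)
```

```text
a 1.339 r 65.08 pull 11.43 radial 1.63
```

>>> {"name": "send_rows", "arguments": {
  "rows": [
    {"x":0,"y":0,"z":0.08,"roll":0,"claw":1},
    {"x":0,"y":0,"z":0.15,"roll":0,"claw":1},
    {"x":0,"y":0,"z":0.15,"roll":0,"claw":1}
  ]
}}

```text
clock: 19.03
eef_pos: [462.9, 20.7, 116.0]
tool_rot: [3.14, 0.0, 2.984]
force: [2.5, 3.4, 2.3]
width: 22.9
```

>>> {"name": "send_rows", "arguments": {
  "rows": [
    {"x":0,"y":0,"z":0,"roll":0,"claw":0.6},
    {"x":0,"y":0,"z":0,"roll":0,"claw":0.4},
    {"x":0,"y":0,"z":0,"roll":0,"claw":0.2},
    {"x":0,"y":0,"z":0,"roll":0,"claw":0},
    {"x":0,"y":0,"z":0,"roll":0,"claw":0}
  ]
}}

```text
clock: 19.45
eef_pos: [462.2, 19.5, 115.3]
tool_rot: [-3.141, -0.001, 2.983]
force: [0.1, 0.1, 0.4]
width: 80.1
```

>>> {"name": "send_rows", "arguments": {
  "rows": [
    {"x":0,"y":0,"z":0.5,"roll":0,"claw":0},
    {"x":0,"y":0,"z":2,"roll":0,"claw":0},
    {"x":0,"y":0,"z":5,"roll":0,"claw":0},
    {"x":0,"y":0,"z":8,"roll":0,"claw":0},
    {"x":0,"y":0,"z":12,"roll":0,"claw":0}
  ]
}}

```text
clock: 19.87
eef_pos: [461.1, 19.6, 235.8]
tool_rot: [-3.14, -0.004, 2.983]
force: [0.8, -0.2, -0.3]
width: 85.3
```

>>> {"name": "send_rows", "arguments": {
  "rows": [
    {"x":0,"y":0,"z":3,"roll":0,"claw":0},
    {"x":0,"y":-2,"z":6,"roll":0,"claw":0},
    {"x":0,"y":-6,"z":8,"roll":0,"claw":0},
    {"x":0,"y":-10,"z":8,"roll":0,"claw":0},
    {"x":0,"y":-14,"z":8,"roll":0,"claw":0}
  ]
}}

```text
clock: 20.28
eef_pos: [463.2, -121.6, 317.8]
tool_rot: [3.141, 0.004, 2.985]
force: [1.5, -0.2, -1.3]
width: 85.3
```

```bash
python3 - <<'E'
from h import *
im,d=ctrl.get_image("scene");cv2.imwrite("pics/s4.png",im[130:430,170:500].repeat(2,0).repeat(2,1))
imt,dt=ctrl.get_image("top")
y=np.radians(-9);R=np.array([[np.cos(y),np.sin(y)],[-np.sin(y),np.cos(y)]])
for n,dd in(("scene",d),("top",dt)):
    P,u,v=cloud(n,dd);L=P.copy();L[:,:2]=(P[:,:2]-[644,56])@R.T
    b=(abs(L[:,2]-207)<6)&(abs(L[:,0])<60)&(abs(L[:,1])<60);r=cv2.minAreaRect(L[b,:2].astype(np.float32));print(n,r,np.median(L[b,2]))
    s=(abs(L[:,0]+155)<40)&(abs(L[:,1]+63)<25)&(L[:,2]>90);print("sleeve",np.median(L[s],0).round(1),L[s,2].max())
    for q in("candlestick","ribbon","jar","gluegun","pinecone"):
        for r in ctrl.place_of(n,q)[:1]:print(n,q,np.round(r["uv"]))
print(ctrl.read_state()["force"])
E
```

```text
scene ((20.474567413330078, 2.8032875061035156), (46.40763473510742, 60.91962432861328), 0.45569944381713867) 207.7331208517436
sleeve [-153.8  -58.4  132.5] 139.6113311918898
scene candlestick [414. 328.]
scene ribbon [379. 379.]
scene jar [214. 231.]
scene gluegun [460. 384.]
scene pinecone [221. 178.]
top ((19.150928497314453, 5.606193542480469), (58.49361038208008, 47.835853576660156), 89.02533721923828) 208.7544698259794
sleeve [-155.1  -61.5  133.9] 143.30486674757572
top candlestick [214. 264.]
top ribbon [208. 204.]
top jar [431. 205.]
top gluegun [152. 254.]
top pinecone [491. 252.]
[ 0.44658999 -0.04978804  0.30924102]
```

View pics/s4.png

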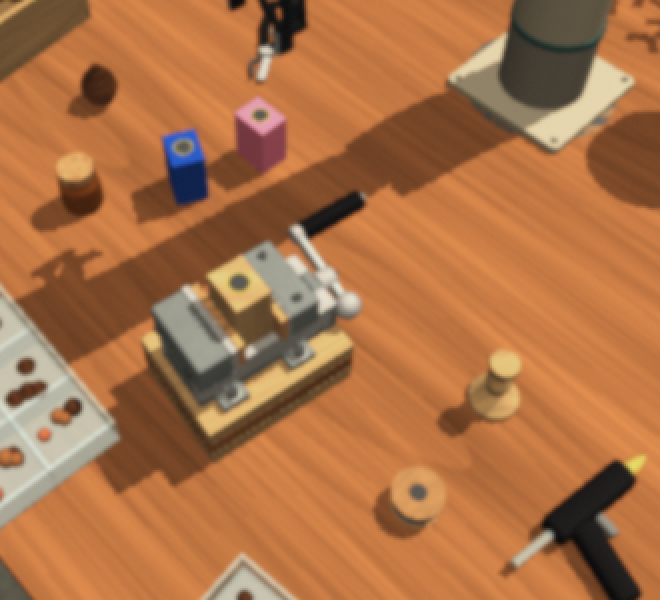

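The block sits against the fixed jaw, square and upright, and the crank stayed where I left it. The neighbours haven't moved and the arm is clear, so I'm handing in.

```bash
python3 -c "
from cell import ctrl
print(ctrl.finish_job())"
```

```text
the job is handed in; nothing more can be done
None
```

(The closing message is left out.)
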